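# Seat the glued board and hold a spring clamp open round its edge

## Task

I am gluing up this board. First slide it fully home in the jig, against the metal end stop; then squeeze the handles of the spring clamp, pick it up and bring its jaws, spread wide, round the board's free upright edge, about half-way up and without touching the board. Finish holding the clamp there, wide open, so that I can slip packing strips under its pads; leave everything else where it is.

Things in the scene. Friction and masses are not known exactly. Their poses are not given: they have to be found in the camera images.
- jig: Fixed gluing jig: plywood base 220 x 120 x 15 mm, two pale wooden cheeks holding the board upright, an aluminium end stop. Origin under the base's middle, x the way the board slides in (away from the robot), z up. Cheeks: x = -20 to 95, |y| = 6.5 to 47 mm, top z = 65 mm; stop's face at x = 75 mm. With the board fully home its free edge is at x = -85 mm.
- board: Loose board, grey card glued on plywood, 160 (x) x 10 (y) x 100 mm high (z), 0.15 kg, standing on the jig's base (at z = 15 mm) between the cheeks, 20 to 45 mm short of the stop. Origin at the middle of its underside, axes as the jig's. Slides easily, along the jig's x only; push it at its free edge, which faces the robot.
- board_edge (a point): The middle of the board's free upright edge: x = -80 mm, z = 50 mm from the board's origin.
- clamp: Steel spring clamp with orange handles and jaw pads, lying on its side, pivot pin upright; 0.08 kg, 30 mm thick (z). Origin on the pivot axis at the underside, x from handles to jaws along its line of symmetry. Jaws end at x = 59 mm. Handles 8 mm thick, straight from x = -26 to -82 mm, outer faces (closed) 41 mm apart at x = -26, 59 at x = -55, 75 at x = -82; fully squeezed about 23 apart.
- clamp_l (a joint): Opening of the left (+y) jaw: 0 closed (pads touch), 0.30 rad fully open, at a firm stop. Opened by squeezing both handles from above at about x = -55 mm: 6 N begins to open it, 9 N opens it fully, so grip with about 20 N; it springs shut when let go. Both jaws open alike. Fully open: 30 mm between the pads (35 at their ends), jaw ends 56 mm ahead of the pivot, handles nearly parallel.
- clamp_r (a joint): Opening of the right (-y) jaw, the same as the left's. As the handles swing together the clamp creeps about 6 mm forward (toward its jaws) through the fingers, so that a grip taken at x = -55 mm ends about 61 mm behind the pivot.
- jaw_l (a point): The inner end of the left jaw's orange pad, at mid-thickness (15 mm above the clamp's underside).
- jaw_r (a point): The inner end of the right jaw's orange pad, at mid-thickness.
- glue: White glue bottle with a red nozzle, 28 x 34 x 108 mm, standing on the right; bystander. Origin under its middle.
- eraser: Pink eraser 38 x 22 x 14 mm lying near the front right; bystander. Origin under its middle.
- jar: White jar with a red cap, 41 mm across, 65 mm high, standing before the drawer tower; bystander. Origin under its middle.

How it is judged:
By the outcome, as a careful person would: the job done as asked, in the order asked, and still so for the second after the job is handed in, while the arm keeps its last pose, push and grip.
It also fails if it takes over 64 s, if anything falls off the work surface, if the arm or the gripper's body presses on something with over 40 N, if the wrist force passes 120 N, or if a joint passes its speed limit or range.

## Robot

A 6-joint arm with a two-finger parallel gripper is mounted at the origin on a cart in front of the work surface, level with it; the furniture and walls round the work are solid. World frame = base frame: x ahead of the robot, y to its left, z up, the work surface at z = 0. Lengths are in m, angles in rad, forces in N, time in s.
With the tool pointing down it reaches from about 0.425 to 0.95 m from the base axis. Payload 3.5 kg.
Tool frame: the origin (TCP) lies at the very end of the fingers, on their centre line; the grasp point (between the pads) lies 19 mm behind it; z points along the fingers, y is the line along which they close (so a half turn about z gives the same grasp; the last joint's range is limited). The gripper opens to 85 mm and grips with 20 to 120 N. Pads are 22 mm wide; open, the fingers measure 114 mm over their backs; the gripper's body (76 mm by 85 mm) begins 54 mm behind the grasp point. The pads swing forward as they close: fully open they stand 13 mm farther back than shut.
Start: joints at [-1.472, 0.286, 1.577, -0, 1.279, -0.15], TCP at [0.166, -0.654, 0.231] pointing down, gripper open.
Joint ranges: [-2.77, 2.77], [-0.9, 2.22], [0.21, 2.48], [-1.53, 4.67], [0.24, 2.81], [-2.84, 2.84]. Speed limits (rad/s): [2.79, 2.79, 3.14, 3.14, 3.14, 3.14].

## Interface

Orientations are given as [roll, pitch, yaw] about the fixed x, y, z axes, in that order (R = Rz(yaw) Ry(pitch) Rx(roll)).
In Python, from plant import arm gives the robot as it stands. The module is installed in compiled form; this text tells all that it offers.
- The arm moves only by the tool send_rows, never from a script. Its argument "series" is text: rows parted by semicolons, each of 7 numbers parted by spaces: the closure, from -1 (fully open) to 1 (shut), then the shift along the tool's x, y, z in m, then the turn, a rotation vector about the tool's x, y, z in rad. In form: jaw tx ty tz ax ay az; .... A call has 1 to 10 rows; each row is the pose to reach, as a shift and turn from the pose commanded when the call began, along the tool's axes at that moment; what a row does not reach only later rows make up. A row lasts 1/12 s, in which the tool goes at most 41.7 mm and 7.16 degrees, less where a joint would pass 70% of its speed; a pose out of reach is approached as far as the arm can. A call with a gripper value outside its range is refused whole. The fingers move at their own pace and stop on an object; "grip_force" is the grip in N (left out, the last holds). Time passes only in rows, so rows that repeat a pose let the fingers close. It gives the time, the measured TCP pose, the force, the opening and the grip force at its end, in the units of the state.
- arm.read_state(): the state, without advancing time (a new reading comes with each control period).
- arm.snapshot(name): name is "side" or "top" or "wrist"; returns a dict with "frame" (420x560x3 uint8, red, green, blue), "intrinsics" (3x3 intrinsics, pixels), "distortion" ([k1, k2, p1, p2, k3] as OpenCV has them; the pictures are not rectified), "xyz" and "orientation" of the camera in the world. Camera axes: x right, y up, looking along -z (the intrinsics and any distortion apply to the point x, -y, -z); pixel columns grow to the right and rows downward; lengths in m; the calibration is good to about 2 mm. A picture is of the moment at which its call begins. There is no depth.
- arm.hand_in(): hands the job in; it is judged then, once.
Trained networks look in a picture, given as the dict that the camera call returned (one of the last four; its "shot" number tells which), for a name from the list of things; names that differ only in an ending like _2 or _b are one class to them, and where a whole thing is asked for, a point or a joint stands for the part that bears it (a point fixed in the world has none). Each returns a list of dicts, best first, with "score" (0 to 1); they miss things now and then, are a little off and sometimes report something else, mostly with a low value. They report only what shows in the picture. A call takes as long as a camera call.
- arm.recognise(picture, target): "point" ([x, y, z] in m, in world coordinates, good to about 4 mm: the middle of the surface that is visible of it).
- arm.trace(picture, target): "mask" (420x560 bool, what is visible of it).
- arm.place_of(picture, target): "point" ([x, y, z] in m, in world coordinates, good to about 4 mm: a listed point, or the origin of a listed thing).
The state is a dict: "t": time; "joint_positions": joint angles; "dq": joint speeds; "joint_torque": joint torques, N m; "tool_pos": TCP position; "ee_rot": TCP orientation; "wrist_force": force on the tool from outside, world axes, zero at the start; "wrist_torque": the same for the moment, N m; "opening": finger opening in m; "grip_force": force on a finger pad.
Only numpy, scipy, OpenCV 4.12 (cv2) and the standard library are available. Lean on these libraries where they do the work, as an engineer would, in place of code of your own. Each camera call takes 0.05 s, during which the arm holds its last target. There are 200 camera calls.

## Working session

There is one attempt and no reset: what is moved stays moved. The work goes in short steps, Python scripts to look and compute and a tool call to move; the robot and the scene stay as the last step left them, time stands still between calls to the robot, and variables do not carry over. Pictures are saved under pics/ and viewed, at most 10 in all, crops included, and the job is handed in when it is done.

Besides the shell and the picture viewer there is one more tool, called after "Call:" in YAML: its name, and indented under it one key for each argument. send_rows: Moves the arm, as the interface text tells. Its arguments: {"type":"object","properties":{"series":{"type":"string"},"grip_force":{"type":"number"}},"required":["series"]}

```bash
mkdir -p pics
cat > h.py <<'E'
from plant import arm
import numpy as np, cv2
from scipy.spatial.transform import Rotation as R
def cam(p):
    o=np.array(p["orientation"],float)
    Rm=o if o.shape==(3,3) else (R.from_euler('xyz',o).as_matrix() if o.size==3 else R.from_quat(o).as_matrix())
    return np.array(p["xyz"]),Rm
def proj(p,X):
    c,Rm=cam(p); q=(np.atleast_2d(X)-c)@Rm*[1,-1,-1]
    return cv2.projectPoints(q,np.zeros(3),np.zeros(3),np.array(p["intrinsics"],float),np.array(p["distortion"],float))[0][:,0]
def onplane(p,uv,z):
    c,Rm=cam(p); n=cv2.undistortPoints(np.float64(uv).reshape(-1,1,2),np.array(p["intrinsics"],float),np.array(p["distortion"],float))[:,0]
    d=(np.c_[n,np.ones(len(n))]*[1,-1,-1])@Rm.T
    return c+d*((z-c[2])/d[:,2])[:,None]
def save(p,n): cv2.imwrite(f"pics/{n}.png",p["frame"][:,:,::-1])
def R0(s=None):
    s=s or arm.read_state(); return R.from_euler('xyz',s["ee_rot"])
E
python3 - <<'E'
from h import *
s=arm.read_state(); print(s)
for n in("top","side"):
    p=arm.snapshot(n); save(p,n+"0"); print(n,p["xyz"],p["orientation"])
    for t in("jig","board","board_edge","clamp","jaw_l","jaw_r","glue","eraser","jar"):
        r=arm.place_of(p,t); print(t,[(np.round(a["point"],4).tolist(),round(a["score"],2)) for a in r[:2]])
E
```

```text
{'t': 0.0, 'joint_positions': array([-1.47199159e+00,  2.87172052e-01,  1.57816906e+00, -9.09529587e-06,
        1.27858404e+00, -1.49988910e-01]), 'dq': array([ 9.47260330e-04, -7.24949511e-04,  1.06326360e-03,  5.28462521e-04,
        1.33087352e-03, -4.23333676e-05]), 'joint_torque': array([-6.12711283e-04, -4.05987453e+01, -2.92622656e+01, -1.21829107e-04,
        5.82441251e-03, -9.26067543e-07]), 'tool_pos': array([ 0.16617754, -0.65355414,  0.22994721]), 'ee_rot': array([-3.13928504e+00, -3.39932712e-04,  2.48795883e-01]), 'wrist_force': array([0.51067509, 0.66573881, 0.9034187 ]), 'wrist_torque': array([ 0.01760507,  0.02769673, -0.01726986]), 'grip_force': 0.0, 'opening': 0.08540642503533995}
top [ 0.43977181 -0.21133138  1.19330135] [ 1.11664988e-01 -1.30176445e-03 -1.59254117e+00]
jig [([0.6256, -0.2169, 0.0001], 0.63)]
board [([0.6043, -0.207, 0.0185], 0.8), ([0.5328, -0.1724, 0.0646], 0.65)]
board_edge [([0.5333, -0.1714, 0.0695], 0.86)]
clamp [([0.516, 0.0063, -0.0005], 0.9)]
jaw_l [([0.5712, -0.0116, 0.0132], 0.75), ([0.5782, -0.0097, 0.0155], 0.7)]
jaw_r [([0.5712, -0.0116, 0.0132], 0.75), ([0.5782, -0.0097, 0.0155], 0.7)]
glue [([0.5006, -0.4782, -0.0003], 0.6)]
eraser [([0.4124, -0.394, -0.003], 0.46)]
jar [([0.6892, -0.0754, 0.0025], 0.67)]
side [ 0.16465537 -1.09751683  0.52866567] [ 1.1161862   0.02471891 -0.41141037]
jig [([0.6233, -0.2228, 0.0008], 0.8), ([0.6036, -0.2089, 0.0136], 0.74)]
board [([0.6001, -0.2075, 0.0149], 0.93), ([0.5778, -0.0143, 0.0172], 0.33)]
board_edge [([0.5278, -0.1718, 0.0647], 0.64)]
clamp [([0.5205, 0.0122, -0.0031], 0.65), ([0.5013, -0.4808, -0.0001], 0.42)]
jaw_l [([0.5768, -0.0129, 0.0154], 0.68), ([0.5767, -0.0157, 0.015], 0.56)]
jaw_r [([0.5768, -0.0129, 0.0154], 0.68), ([0.5767, -0.0157, 0.015], 0.56)]
glue [([0.5193, 0.0128, -0.0044], 0.7), ([0.5009, -0.4819, 0.0001], 0.69)]
eraser [([0.4107, -0.3942, -0.003], 0.67)]
jar []
```

View pics/top0.png

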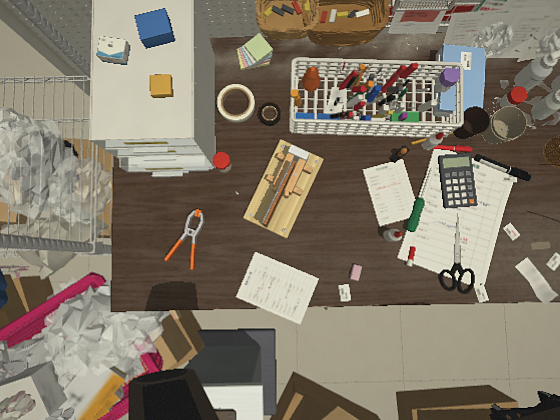

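View pics/side0.png

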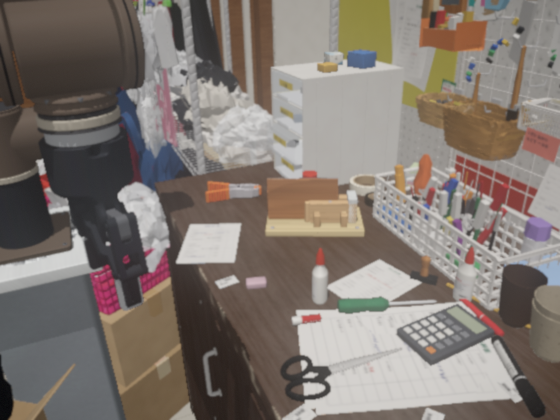

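The top view shows the jig near (285,188) with the board yawed about -26°, and the clamp near (187,235) yawed about -20°. The side view agrees with this. Next I'll go above the jig's near end and measure from the wrist camera.

```bash
cat >> h.py <<'E'
def plan(pos,yaw):
    s=arm.read_state(); r=R0(s); t=R.from_euler('z',yaw)*R.from_euler('x',np.pi)
    d=r.inv().apply(np.array(pos)-s["tool_pos"]); w=(r.inv()*t).as_rotvec()
    print("shift",np.round(d,4),"turn",np.round(w,4),"rows",np.linalg.norm(d)/.0417,np.degrees(np.linalg.norm(w))/7.16)
E
python3 - <<'E'
from h import *
plan([0.46,-0.13,0.25],-0.45)
E
```

```text
shift [ 0.4138 -0.4357 -0.0187] turn [-0.      0.      0.6988] rows 14.416669570571678 5.5918278347010055
```

Call:
send_rows:
  series: "-1 0.2 -0.21 -0.01 0 0 0.35;-1 0.2 -0.21 -0.01 0 0 0.35;-1 0.2 -0.21 -0.01 0 0 0.35;-1 0.2 -0.21 -0.01 0 0 0.35;-1 0.2 -0.21 -0.01 0 0 0.35;-1 0.2 -0.21 -0.01 0 0 0.35;-1 0.2 -0.21 -0.01 0 0 0.35;-1 0.2 -0.21 -0.01 0 0 0.35;-1 0.2 -0.21 -0.01 0 0 0.35"

```text
t: 1.75
tool_pos: [0.3094, -0.3999, 0.2419]
ee_rot: [3.14, -0.001, -0.098]
wrist_force: [-0.0, -0.9, -0.3]
opening: 0.0853
grip_force: 0.0
```

Run:
```python
from h import *
plan([0.46,-0.13,0.25],-0.45)
```

```text
shift [ 0.1236 -0.2833 -0.0084] turn [ 0.0011 -0.0008  0.3524] rows 7.414331003058114 2.8201757966174417
```

Call:
send_rows:
  series: "-1 0.124 -0.283 -0.008 0 0 0.352;-1 0.124 -0.283 -0.008 0 0 0.352;-1 0.124 -0.283 -0.008 0 0 0.352;-1 0.124 -0.283 -0.008 0 0 0.352;-1 0.124 -0.283 -0.008 0 0 0.352;-1 0.124 -0.283 -0.008 0 0 0.352;-1 0.124 -0.283 -0.008 0 0 0.352;-1 0.124 -0.283 -0.008 0 0 0.352;1 0.124 -0.283 -0.008 0 0 0.352;1 0.124 -0.283 -0.008 0 0 0.352"

```text
t: 2.58
tool_pos: [0.461, -0.1324, 0.2495]
ee_rot: [3.141, -0.0, -0.451]
wrist_force: [0.0, -0.6, 0.2]
opening: 0.064
grip_force: 0.0
```

Run:
```python
from h import *
p=arm.snapshot("wrist"); save(p,"w1"); print(p["xyz"])
for t in("jig","board","board_edge","clamp","jaw_l"):
    r=arm.place_of(p,t); print(t,[(np.round(a["point"],4).tolist(),round(a["score"],2)) for a in r[:2]])
print(arm.read_state()["tool_pos"],arm.read_state()["opening"])
```

```text
[ 0.52787397 -0.16401699  0.39239389]
jig []
board [([0.6013, -0.2072, 0.0118], 0.93)]
board_edge [([0.5306, -0.1705, 0.066], 0.75)]
clamp [([0.5742, -0.0106, 0.014], 0.49)]
jaw_l [([0.573, -0.0127, 0.0115], 0.81), ([0.5723, -0.0108, 0.0144], 0.72)]
[ 0.45992424 -0.13369052  0.24924532] 0.017717486339036692
```

View pics/w1.png

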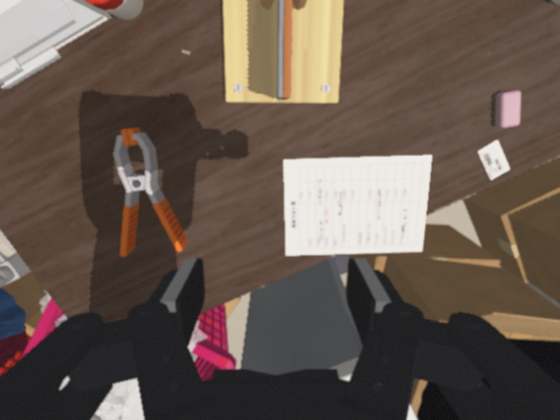

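The wrist picture shows the jig's near corners at (226,102) and (338,103), the board's top near (285,97), and the clamp's pivot at (138,183).

Run:
```python
from h import *
p=arm.snapshot("wrist")
print("jig corners",onplane(p,[[226,102],[338,103],[224,3],[343,3]],.015))
print("board top edge",onplane(p,[[278,97],[290,97],[279,3],[292,3]],.115))
a,b=onplane(p,[[226,102],[338,103]],.015)[:,:2]
d=b-a; y=np.arctan2(d[0],-d[1]); print("yaw?",y)
print("clamp pivot",onplane(p,[[138,183]],.03),"pads",onplane(p,[[131,132]],.03),"handle ends",onplane(p,[[126,252],[181,247]],.03))
pt=arm.snapshot("top")
m=arm.trace(pt,"jig")
for q,z in ((p,"w"),(pt,"t")):
  for t in("clamp","board"):
    r=arm.trace(q,t); 
    if r: 
        mm=r[0]["mask"]; ys,xs=np.nonzero(mm); print(z,t,r[0]["score"],mm.sum(),xs.min(),xs.max(),ys.min(),ys.max())
        w=onplane(q,np.c_[xs,ys],.03 if t=="clamp" else .115)[:,:2]; print(cv2.minAreaRect(w.astype(np.float32)*1000))
if m:
    ys,xs=np.nonzero(m[0]["mask"]); w=onplane(pt,np.c_[xs,ys],.015)[:,:2]; print("jig",cv2.minAreaRect(w.astype(np.float32)*1000))
```

```text
jig corners [[ 0.5521333  -0.11997835  0.015     ]
 [ 0.49898888 -0.22640954  0.015     ]
 [ 0.63572121 -0.16273014  0.015     ]
 [ 0.58417197 -0.26827726  0.015     ]]
board top edge [[ 0.53089957 -0.17015637  0.115     ]
 [ 0.52680767 -0.17853148  0.115     ]
 [ 0.58924427 -0.1993248   0.115     ]
 [ 0.58510914 -0.20779422  0.115     ]]
yaw? -0.4631124681431428
clamp pivot [[0.51909849 0.00487415 0.03      ]] pads [[ 0.56867957 -0.01812328  0.03      ]] handle ends [[0.45577985 0.06221152 0.03      ]
 [0.43310195 0.00119541 0.03      ]]
w clamp 0.76 1931 126 186 128 251
((501.299072265625, -6.626886367797852), (28.118701934814453, 144.5553741455078), 78.50675201416016)
w board 0.78 1330 275 289 0 98
((559.4265747070312, -187.45884704589844), (10.323219299316406, 67.98750305175781), 64.57172393798828)
t clamp 0.83 217 165 196 211 260
((510.81201171875, 27.300819396972656), (14.68118667602539, 136.4746856689453), 59.927249908447266)
t board 0.68 507 262 295 160 226
((597.1414794921875, -211.78793334960938), (17.56626319885254, 163.89402770996094), 63.76622772216797)
jig ((625.2486572265625, -223.55833435058594), (120.76953125, 220.80099487304688), 63.716156005859375)
```

Run:
```python
from h import *
plan([0.490,-0.1555,0.06],-0.46)
```

```text
shift [0.0367 0.0076 0.1894] turn [-0.     -0.0001  0.0064] rows 4.629758105688944 0.051455916523404664
```

Call:
send_rows:
  series: "1 0.037 0.0075 0.189 0 0 0.0065;1 0.037 0.0075 0.189 0 0 0.0065;1 0.037 0.0075 0.189 0 0 0.0065;1 0.037 0.0075 0.189 0 0 0.0065;1 0.037 0.0075 0.189 0 0 0.0065;1 0.037 0.0075 0.189 0 0 0.0065;1 0.037 0.0075 0.189 0 0 0.0065"

```text
t: 3.82
tool_pos: [0.4894, -0.1548, 0.0592]
ee_rot: [-3.141, 0.004, -0.46]
wrist_force: [0.5, -0.1, 0.7]
opening: 0.0001
grip_force: 0.0
```

Call:
send_rows:
  series: "1 0.008 0 0 0 0 0;1 0.016 0 0 0 0 0;1 0.024 0 0 0 0 0;1 0.030 0 0 0 0 0;1 0.035 0 0 0 0 0;1 0.040 0 0 0 0 0;1 0.040 0 0 0 0 0"

```text
t: 4.4
tool_pos: [0.5273, -0.1737, 0.0608]
ee_rot: [3.142, -0.002, -0.46]
wrist_force: [0.7, 0.9, 0.3]
opening: -0.0002
grip_force: 0.0
```

Call:
send_rows:
  series: "1 0.003 0 0 0 0 0;1 0.006 0 0 0 0 0;1 0.008 0 0 0 0 0;1 0.01 0 0 0 0 0;1 0.01 0 0 0 0 0"

```text
t: 4.82
tool_pos: [0.5354, -0.1777, 0.0603]
ee_rot: [3.142, -0.0, -0.46]
wrist_force: [0.5, 0.3, 0.3]
opening: -0.0001
grip_force: 0.0
```

Call:
send_rows:
  series: "1 0.0015 0 0 0 0 0;1 0.003 0 0 0 0 0;1 0.0045 0 0 0 0 0;1 0.006 0 0 0 0 0;1 0.006 0 0 0 0 0"

```text
t: 5.23
tool_pos: [0.537, -0.178, 0.0587]
ee_rot: [-3.141, 0.011, -0.459]
wrist_force: [-7.6, 4.4, 2.2]
opening: -0.0
grip_force: 0.0
```

Run:
```python
from h import *
s=arm.read_state(); print(s["wrist_force"],s["tool_pos"])
p=arm.snapshot("side"); save(p,"s1"); f=p["frame"][140:260,220:420,::-1]; cv2.imwrite("pics/s1c.png",cv2.resize(f,None,fx=4,fy=4,interpolation=cv2.INTER_CUBIC))
```

```text
[-7.64510936  4.42524059  2.20265989] [ 0.53695905 -0.1780408   0.05870914]
```

View pics/s1c.png

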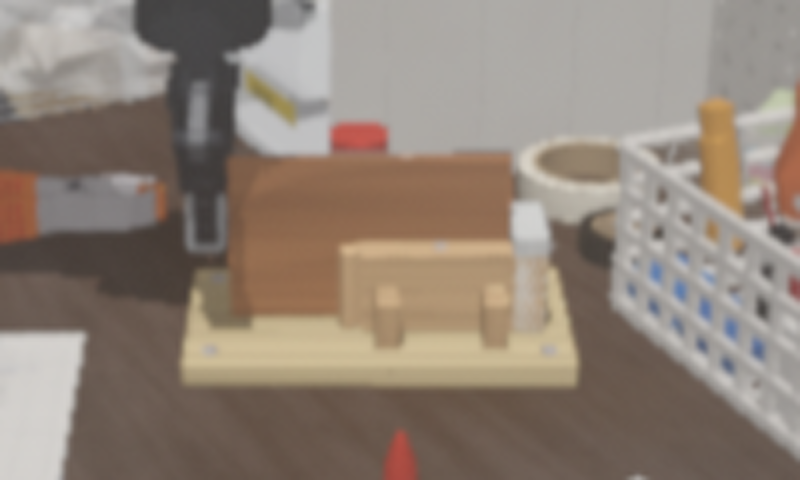

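The board now sits against the end stop: the push meets about 9 N of resistance and the crop shows contact at (510,230). I'll back off, rise and go to the clamp.

Call:
send_rows:
  series: "1 -0.005 0 0 0 0 0;1 -0.02 0 0 0 0 0;1 -0.05 0 0 0 0 0;1 -0.06 0 -0.03 0 0 0;1 -0.06 0 -0.07 0 0 0;1 -0.06 0 -0.11 0 0 0;-1 -0.06 0 -0.14 0 0 0;-1 -0.06 0 -0.14 0 0 0;-1 -0.06 0 -0.14 0 0 0"

```text
t: 6.03
tool_pos: [0.4884, -0.1545, 0.2036]
ee_rot: [3.141, -0.008, -0.46]
wrist_force: [-0.3, -0.3, -0.5]
opening: 0.0359
grip_force: 0.0
```

Run:
```python
from h import *
p=arm.snapshot("top"); save(p,"t1")
plan([0.467,0.025,0.20],-0.34)
```

```text
shift [-0.0974 -0.1513  0.0008] turn [ 0.0003 -0.0026 -0.1198] rows 4.314752007834074 0.9586116777285777
```

Call:
send_rows:
  series: "-1 -0.098 -0.151 0.001 0 0 -0.12;-1 -0.098 -0.151 0.001 0 0 -0.12;-1 -0.098 -0.151 0.001 0 0 -0.12;-1 -0.098 -0.151 0.001 0 0 -0.12;-1 -0.098 -0.151 0.001 0 0 -0.12;-1 -0.098 -0.151 0.001 0 0 -0.12;-1 -0.098 -0.151 0.001 0 0 -0.12"

```text
t: 6.67
tool_pos: [0.4649, 0.0259, 0.1974]
ee_rot: [3.141, 0.003, -0.338]
wrist_force: [0.3, -1.0, -0.3]
opening: 0.0853
grip_force: 0.0
```

Run:
```python
from h import *
p=arm.snapshot("wrist"); save(p,"w2"); print(p["xyz"],arm.read_state()["tool_pos"])
for t in("clamp","jaw_l"):
    r=arm.place_of(p,t); print(t,[(np.round(a["point"],4).tolist(),round(a["score"],2)) for a in r[:2]])
C=np.array([.519,.007,0]);Rz=R.from_euler('z',-.34)
X=C+Rz.apply([[0,0,.03],[59,0,30] and [.059,0,.03],[-.026,.0205,.03],[-.055,.0295,.03],[-.082,.0375,.03],[-.026,-.0205,.03],[-.055,-.0295,.03],[-.082,-.0375,.03]])
print(np.round(proj(p,X)))
f=p["frame"][:,:,::-1].copy()
for u,v in proj(p,X): cv2.circle(f,(int(u),int(v)),3,(255,255,0),1)
cv2.imwrite("pics/w2m.png",f)
```

```text
[0.53543874 0.00186479 0.34012667] [0.46529252 0.0250855  0.19781801]
clamp [([0.5176, 0.0073, -0.001], 0.69)]
jaw_l [([0.5739, -0.0116, 0.0121], 0.85), ([0.5736, -0.0099, 0.0129], 0.59)]
[[276. 124.]
 [276.  52.]
 [253. 153.]
 [244. 184.]
 [236. 212.]
 [298. 153.]
 [307. 184.]
 [314. 212.]]
```

View pics/w2m.png

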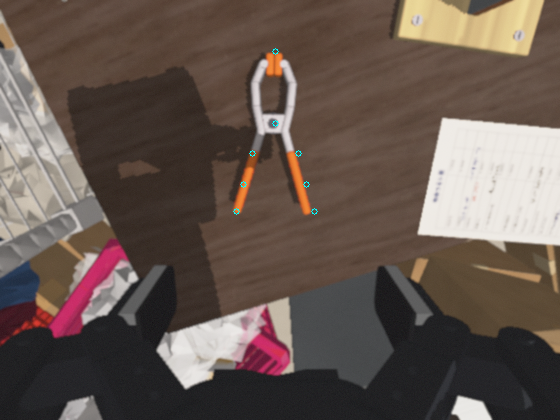

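The pivot pin is at (274,124) and the handle ends are near (237,212) and (309,212). The model markers match to about 1 mm. Going down now.

Run:
```python
from h import *
plan([.4666,.0268,.006],-0.34)
```

```text
shift [ 1.000e-04 -2.800e-03  1.925e-01] turn [ 0.0005  0.0012 -0.0012] rows 4.616691781462922 0.014240450493990302
```

Call:
send_rows:
  series: "-1 0.0005 -0.002 0.04 0 0 0;-1 0.0005 -0.002 0.08 0 0 0;-1 0.0005 -0.002 0.12 0 0 0;-1 0.0005 -0.002 0.15 0 0 0;-1 0.0005 -0.002 0.17 0 0 0;-1 0.0005 -0.002 0.185 0 0 0;-1 0.0005 -0.002 0.191 0 0 0;-1 0.0005 -0.002 0.191 0 0 0"
  grip_force: 20

```text
t: 7.48
tool_pos: [0.4658, 0.0261, 0.0066]
ee_rot: [3.141, 0.004, -0.342]
wrist_force: [-0.7, 0.1, -0.4]
opening: 0.0853
grip_force: 0.0
```

Run:
```python
from h import *
plan([.4666,.0268,.006],-0.34)
print(arm.read_state()["tool_pos"],arm.read_state()["wrist_force"])
```

```text
shift [ 0.0005 -0.0009  0.0006] turn [ 0.0008  0.0039 -0.0016] rows 0.02860398616348916 0.03412749507644117
[0.46583714 0.02611868 0.00661366] [-0.68529466  0.09106012 -0.36508906]
```

Well placed. Squeeze.

Call:
send_rows:
  series: "1 0 0 0 0 0 0;1 0 0 0 0 0 0;1 0 0 0 0 0 0;1 0 0 0 0 0 0;1 0 0 0 0 0 0;1 0 0 0 0 0 0;1 0 0 0 0 0 0;1 0 0 0 0 0 0;1 0 0 0 0 0 0;1 0 0 0 0 0 0"
  grip_force: 20

```text
t: 8.32
tool_pos: [0.4705, 0.0266, 0.012]
ee_rot: [-3.14, -0.007, -0.34]
wrist_force: [-2.0, 1.0, 8.6]
opening: 0.0228
grip_force: 20.5
```

Run:
```python
from h import *
s=arm.read_state(); print(s["opening"],s["grip_force"],s["wrist_force"])
p=arm.snapshot("wrist"); save(p,"w3")
for t in("clamp","jaw_l","jaw_r"):
    r=arm.place_of(p,t); print(t,[(np.round(a["point"],4).tolist(),round(a["score"],2)) for a in r[:2]])
```

```text
0.02276920622684063 20.489028096199036 [-2.03475454  1.03602374  8.60579527]
clamp [([0.5246, 0.0036, -0.001], 0.7)]
jaw_l []
jaw_r []
```

View pics/w3.png

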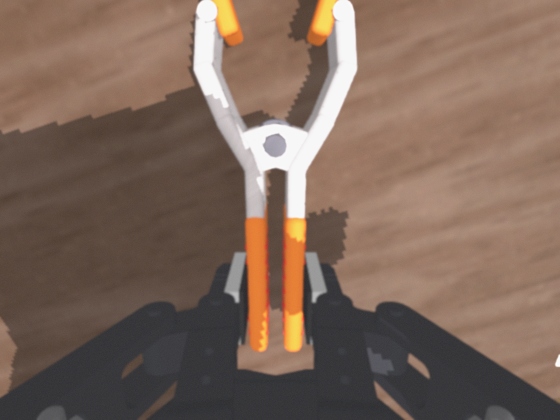

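The clamp is fully open: handles parallel, opening 22.8 mm, pivot pin at (275,145), pads wide apart. Lift it gently.

Call:
send_rows:
  series: "1 0 0 -0.006 0 0 0;1 0 0 -0.012 0 0 0;1 0 0 -0.02 0 0 0;1 0 0 -0.03 0 0 0;1 0 0 -0.04 0 0 0;1 0 0 -0.055 0 0 0;1 0 0 -0.07 0 0 0;1 0 0 -0.085 0 0 0;1 0 0 -0.085 0 0 0;1 0 0 -0.085 0 0 0"

```text
t: 9.35
tool_pos: [0.4678, 0.0269, 0.0946]
ee_rot: [-3.141, -0.003, -0.34]
wrist_force: [0.2, -0.6, -0.4]
opening: 0.0227
grip_force: 19.8
```

Run:
```python
from h import *
s=arm.read_state(); print(s["tool_pos"],s["opening"],s["grip_force"],s["wrist_force"])
p=arm.snapshot("side"); save(p,"s2"); 
for n,q in(("side",p),("wrist",arm.snapshot("wrist"))):
  for t in("clamp","jaw_l","jaw_r"):
    r=arm.place_of(q,t); print(n,t,[(np.round(a["point"],4).tolist(),round(a["score"],2)) for a in r[:2]])
save(q,"w4")
f=np.hstack([cv2.resize(p["frame"][100:240,150:330],(540,420)),q["frame"][:,170:400]])
cv2.imwrite("pics/m4.png",f[:,:,::-1])
```

```text
[0.46781404 0.02685409 0.09458335] 0.022656647886066576 19.82514202594757 [ 0.23145225 -0.63525228 -0.37338899]
side clamp [([0.5275, 0.0109, 0.08], 0.67)]
side jaw_l [([0.5704, -0.0305, 0.0964], 0.57), ([0.5847, 0.0055, 0.1], 0.46)]
side jaw_r [([0.5704, -0.0305, 0.0964], 0.57), ([0.5847, 0.0055, 0.1], 0.46)]
wrist clamp [([0.5232, 0.0078, 0.0829], 0.56)]
wrist jaw_l []
wrist jaw_r []
```

View pics/m4.png

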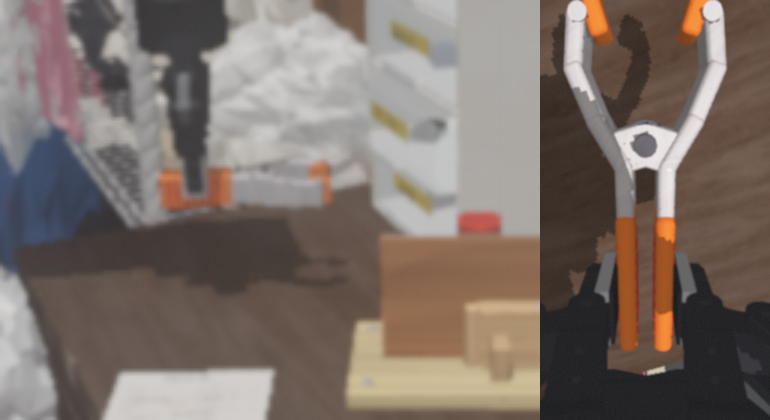

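The clamp hangs level in the grip and stays open (left half of the picture). In the wrist half the pivot is centred at (645,146). Next is the spot in front of the board edge.

Run:
```python
from h import *
plan([.6241-.222*.896,-.222+.222*.444,.062],-0.46)
```

```text
shift [0.0111 0.1556 0.0306] turn [0.0003 0.0014 0.1203] rows 3.813543837574788 0.9624939881310073
```

Call:
send_rows:
  series: "1 -0.01 0.01 0 0 0 0.02;1 -0.02 0.03 0.003 0 0 0.04;1 -0.02 0.05 0.006 0 0 0.06;1 -0.01 0.075 0.01 0 0 0.08;1 0 0.1 0.015 0 0 0.1;1 0.005 0.125 0.022 0 0 0.12;1 0.01 0.145 0.028 0 0 0.12;1 0.011 0.1555 0.031 0 0 0.12;1 0.011 0.1555 0.031 0 0 0.12;1 0.011 0.1555 0.031 0 0 0.12"

```text
t: 10.58
tool_pos: [0.4252, -0.1231, 0.062]
ee_rot: [-3.141, 0.001, -0.461]
wrist_force: [0.5, -0.4, -0.2]
opening: 0.0229
grip_force: 19.9
```

Run:
```python
from h import *
s=arm.read_state(); print(s["tool_pos"],s["ee_rot"],s["opening"],s["grip_force"])
q=arm.snapshot("wrist"); p=arm.snapshot("top")
for n,i in(("wrist",q),("top",p)):
  for t in("clamp","jaw_l","board_edge","board","jig"):
    r=arm.place_of(i,t); print(n,t,[(np.round(a["point"],4).tolist(),round(a["score"],2)) for a in r[:2]])
cv2.imwrite("pics/m5.png",np.hstack([cv2.resize(p["frame"][140:250,200:340],(534,420),interpolation=cv2.INTER_CUBIC),q["frame"][:,170:430]])[:,:,::-1])
```

```text
[ 0.42524829 -0.12308743  0.06204478] [-3.14109667e+00  1.21023697e-03 -4.60954104e-01] 0.022870186890677772 19.856514036655426
wrist clamp [([0.4778, -0.151, 0.0502], 0.62)]
wrist jaw_l []
wrist board_edge []
wrist board []
wrist jig []
top clamp [([0.4785, -0.1521, 0.0479], 0.73), ([0.686, -0.0708, 0.0005], 0.41)]
top jaw_l [([0.5218, -0.1878, 0.0653], 0.61), ([0.5347, -0.1569, 0.0628], 0.41)]
top board_edge [([0.5518, -0.1851, 0.068], 0.69)]
top board [([0.6205, -0.2178, 0.0173], 0.89)]
top jig [([0.623, -0.2155, 0.0011], 0.67)]
```

View pics/m5.png

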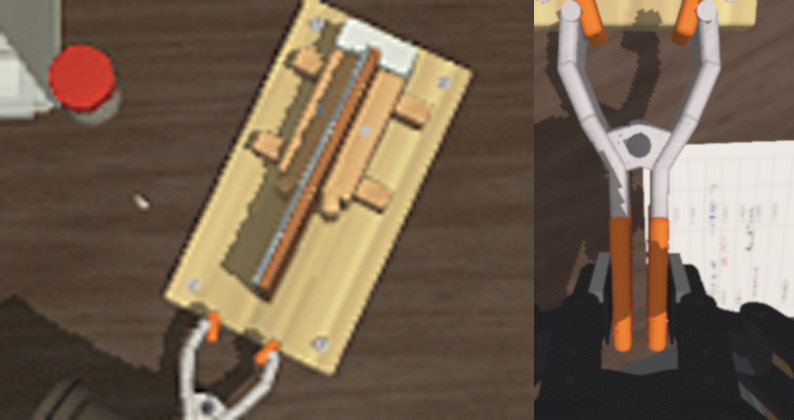

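In the top half the jaws are just short of the base's near end, with pad tips at crop pixels (213,322) and (270,348). The board's near top corner is at crop pixel (265,290). I'll check the lateral centring from those pixels.

Run:
```python
from h import *
p=arm.snapshot("top"); u=np.array([.896,-.444]);v=np.array([.444,.896]);O=np.array([.6241,-.222])
def J(px,z): w=onplane(p,px,z)[:,:2]-O; return np.round(np.c_[w@u,w@v]*1000,1)
d=lambda a:[[200+x/3.814,140+y/3.818] for x,y in a]
print("board near/far top",J(d([[265,293],[372,52]]),.115))
print("pads",J(d([[213,316],[275,344]]),.075),"pivot",J(d([[207,407]]),.08))
s=arm.read_state(); w=s["tool_pos"][:2]-O; print("tcp",w@u,w@v)
```

```text
board near/far top [[-87.4  -6.1]
 [ 71.1  -2.3]]
pads [[-110.7   19.2]
 [-110.1  -22.5]] pivot [[-162.4   -1.7]]
tcp -0.22171050414990331 0.00036340751509168767
```

Call:
send_rows:
  series: "1 0.006 0.0005 0 0 0 0;1 0.012 0.001 0 0 0 0;1 0.018 0.001 0 0 0 0;1 0.024 0.001 0 0 0 0;1 0.03 0.001 0 0 0 0;1 0.036 0.001 0 0 0 0;1 0.040 0.001 0 0 0 0;1 0.040 0.001 0 0 0 0;1 0.040 0.001 0 0 0 0"

```text
t: 11.98
tool_pos: [0.4611, -0.142, 0.0622]
ee_rot: [-3.142, 0.0, -0.46]
wrist_force: [-0.2, 0.8, -0.3]
opening: 0.0225
grip_force: 19.9
```

Run:
```python
from h import *
s=arm.read_state(); print(s["tool_pos"],s["ee_rot"],s["opening"],s["grip_force"],s["wrist_force"])
q=arm.snapshot("wrist"); p=arm.snapshot("top"); z=arm.snapshot("side")
for n,i in(("wrist",q),("top",p),("side",z)):
  for t in("clamp","jaw_l","board_edge","board"):
    r=arm.place_of(i,t); print(n,t,[(np.round(a["point"],4).tolist(),round(a["score"],2)) for a in r[:2]])
a=np.vstack([cv2.resize(p["frame"][170:240,230:310],(320,280),interpolation=cv2.INTER_CUBIC),cv2.resize(z["frame"][150:240,220:340],(320,240),interpolation=cv2.INTER_CUBIC)])
b=np.zeros((520,400,3),np.uint8); b[:420]=q["frame"][:,80:480]
cv2.imwrite("pics/m6.png",np.hstack([a,b])[:,:,::-1])
```

```text
[ 0.46108634 -0.14201749  0.06223029] [-3.14155575e+00  3.82406288e-04 -4.59746008e-01] 0.022455618137855144 19.857763051986694 [-0.15296104  0.80917213 -0.34319244]
wrist clamp [([0.5152, -0.1704, 0.0503], 0.71)]
wrist jaw_l [([0.5475, -0.1826, 0.067], 0.36)]
wrist board_edge [([0.5474, -0.1759, 0.0666], 0.88)]
wrist board []
top clamp [([0.5129, -0.1702, 0.0461], 0.85), ([0.4128, -0.3939, 0.0016], 0.65)]
top jaw_l [([0.5582, -0.2071, 0.0647], 0.67), ([0.5723, -0.1804, 0.0642], 0.62)]
top board_edge [([0.5525, -0.1796, 0.0668], 0.93)]
top board [([0.6211, -0.2187, 0.017], 0.89)]
side clamp [([0.5158, -0.1644, 0.0456], 0.98)]
side jaw_l [([0.5576, -0.2096, 0.0638], 0.65), ([0.5732, -0.1798, 0.0667], 0.55)]
side board_edge [([0.5473, -0.1814, 0.0632], 0.78), ([0.4117, -0.3928, -0.0022], 0.7)]
side board [([0.6189, -0.2182, 0.0133], 0.81)]
```

View pics/m6.png

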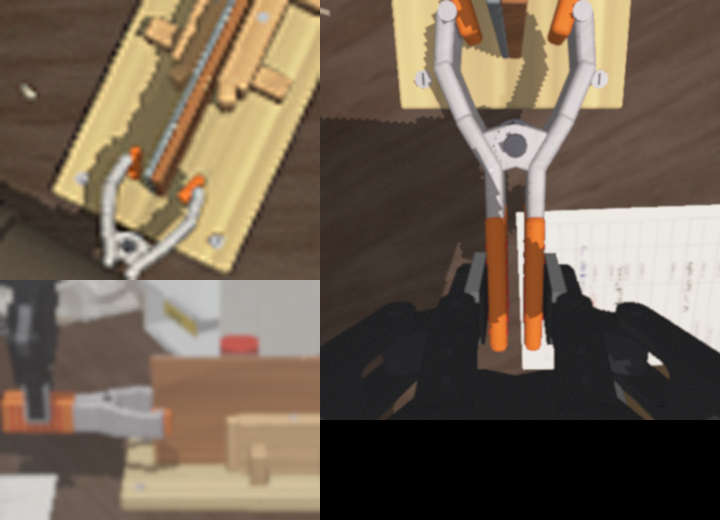

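The jaws straddle the board's edge by about 21 mm. The pad tips in the wrist view, near (482,40) and (551,40), sit either side of the board at (512,50), and the side view shows them at mid-height. There is clear air on both sides and no contact force, so I'm handing in.

Run:
```python
from h import *
print(arm.hand_in())
```

```text
the job is handed in; nothing more can be done
None
```

The board is pushed home against the end stop, and the clamp is held wide open round its free edge at about half height without touching it; the job is handed in, though no verdict came back.

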